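# Hold a pastry ring over the air nozzle

### The arm

A 7-joint arm with a two-finger parallel gripper is mounted at the origin on a cart in front of the work surface, level with it; the furniture and walls round the work are solid. World frame = base frame: x ahead of the robot, y to its left, z up, the work surface at z = 0. Lengths are in m, angles in rad, forces in N, time in s.
With the tool pointing down it reaches from about 0.4 to 0.875 m from the base axis. Payload 6.5 kg.
Tool frame: the origin (TCP) lies at the centre of the arm's flange, where the gripper is bolted on; the fingertips stand 166 mm ahead of it and the grasp point (between the pads) lies 147 mm ahead of it; z points along the fingers, x is the direction in which the jaws open and shut, and the axes are right-handed (so a half turn about z gives the same grasp; the last joint's range is limited). The gripper opens to 88 mm and grips with 3 to 60 N. Pads are 18 mm wide; open, the fingers measure 123 mm over their backs; the gripper's body (75 mm by 187 mm) begins 45 mm behind the grasp point.
Start: joints at [-1.279, 0.536, -0.004, 1.538, 0.003, 1.067, -0.071], TCP at [0.228, 0.609, 0.405] pointing down, gripper open.
Joint ranges: [-2.7, 2.7], [-0.37, 2.16], [-1.27, 1.26], [0.24, 2.4], [-1.31, 4.45], [0.19, 1.91], [-2.76, 2.76]. Speed limits (rad/s): [2.39, 2.39, 3.14, 3.14, 3.14, 3.14, 3.14].

### API

Orientations are given as a unit quaternion [x, y, z, w].
In Python, from workcell import * gives the robot as it stands. The module is installed in compiled form; this text tells all that it offers.
- The arm moves only by the tool drive_tool, never from a script. Its argument "plan" is a list of rows, each an object with "delta_rot": the turn, a rotation vector about the tool's x, y, z in degrees, a list of three; "travel": the shift along the tool's x, y, z in cm, a list of three; "claw": the closure, from 0 (fully open) to 1 (shut). A call has 1 to 20 rows; each row shifts and turns the commanded pose from where the row before left it, along the tool's axes as they then stand; what a row does not reach is not made up. A row lasts 1/12 s, in which the tool goes at most 41.7 mm and 7.16 degrees, less where a joint would pass 70% of its speed; a pose out of reach is approached as far as the arm can. A call is refused whole if a number of a shift passes 4.17 or a number of a turn 7.16, either way. A call with a gripper value outside its range is refused whole. The fingers move at their own pace and stop on an object; "newtons" is the grip in N (left out, the last holds). Time passes only in rows, so rows that do not move let the fingers close. It gives the time, the measured TCP pose, the force and the opening at its end, in the units of the state.
- get_obs(): the state, without advancing time (a new reading comes with each control period).
- read_camera(name): name is "scene" or "side" or "wrist"; returns the picture (420x560x3 uint8, red, green, blue); there is no depth.
- camera_model(name): a dict with "intrinsics" (3x3 intrinsics, pixels), "R" (3x3) and "t" (3): a world point X has camera coordinates R X + t. Camera axes: x right, y down, z forward; pixel columns grow to the right and rows downward; lengths in m; the calibration is good to about 2 mm. A picture is of the moment at which its call begins: read the wrist's pose just before it. camera_model takes no time and is no camera call; for the wrist camera it gives the pose at the moment of the call.
- job_done(): hands the job in, once; it reports no verdict.
The state is a dict: "time_s": time; "joint_positions": joint angles; "qd": joint speeds; "effort": joint torques, N m; "position": TCP position; "tool_rot": TCP orientation; "wrist_force": force on the tool from outside, world axes, zero at the start; "ft_torque": the same for the moment, N m; "width": opening from 0.0 (shut) to 1.0 (fully open).
Only numpy, scipy, OpenCV 4.12 (cv2) and the standard library are available. Lean on these libraries where they do the work, as an engineer would, in place of code of your own. Each camera call takes 0.05 s, during which the arm holds its last target.

### The job

Blow the crumbs off the smaller of the two steel pastry rings: first turn the lever of the bench air valve to its half-open mark (45 degrees), then take that ring, carry it over the jars and the shaker and hold it level, centred over the upright nozzle with its lower rim about 15 mm above the nozzle's tip. The ring must never touch the air station, the jars, the shaker, the tin and the other ring must stay where they are, and the program finishes with the gripper still holding the ring there, quite still, and the valve still half open.

Things in the scene. Friction and masses are not known exactly. Their poses are not given: they have to be found in the camera images.
- air_valve (a joint): angle of the valve lever: 0 = shut (lever square to the pipe), 1.571 = fully open (lever along the pipe, pointing to the nozzle), half open = 0.785 (lever over the long black middle mark of the round dial plate; short marks are 0 and 1.571). It grows clockwise seen from above. It stays where it is left (friction 0.10 N m, about 1.5 N at the knob). At the start it stands between 0 and 0.45.
- valve_knob (a point): centre of the top face of the upright black knob on the lever's end: a plain cylinder 16 mm across and 34 mm tall (from the lever's upper face, 66 mm above the worktop, to 100 mm). The knob goes round valve_axis at 65 mm radius, nothing else stands within 45 mm of it above the lever.
- valve_axis (a point): upright axis of the valve, at the height of the lever's upper face (66 mm above the worktop); the steel lever is 14 mm wide and 5 mm thick, the hub on the axis is 20 mm across and 70 mm high; below it lie a round dial plate 100 mm across, the brass valve body and the pipe.
- nozzle_tip (a point): centre of the flat top of the upright steel nozzle, 130 mm above the worktop; 12 mm across, widening to 26 mm at 12 mm below. z is up. It stands in a round steel dish (92 mm across, rim 22 mm high), 130 mm from valve_axis along the pipe. At least 80 mm behind it is a fixed steel stand with a scale on it, about 270 mm high: keep hand and wrist clear of it.
- air_station: the fixed bench air station: steel base plate 110 x 250 x 8 mm with valve and nozzle along its long middle line; origin at the centre of the plate's underside on the worktop. Its y axis runs along the pipe, from the valve (y = -65 mm) to the nozzle (y = +65 mm); the shut lever points to -x, and z is up.
- small_ring: the smaller of two plain steel pastry rings, open at both ends: 49 mm outside diameter with its rolled upper rim, 40 mm tall, about 2 mm wall, about 60 g; stands upright on the worktop, origin at the centre of its lower rim, z up along its axis. Grasp it across the outside.
- low_tin: low food tin with a green label, 75 mm across, 58 mm tall, standing near the rings; origin at the centre of its underside. Stays where it is.
- large_ring: the larger steel pastry ring, 76 mm across, 40 mm tall; origin at the centre of its lower rim. Stays where it is.
- spice_jar: spice jar with a green cap, 46 mm across and 106 mm tall; one of a row of three upright things between rings and air station; origin at the centre of its underside. Stays where it is.
- spice_jar_b: the other spice jar with a green cap, 46 mm across and 106 mm tall, in the same row; origin at the centre of its underside. Stays where it is.
- shaker: churn-shaped metal shaker, 64 mm across and 116 mm tall, in the same row; origin at the centre of its underside. Stays where it is.

How it is judged:
On the way, in this order (a step that is already met when the one before it is completed fails the run):
1. the valve lever rests half open while the small ring still stands where it was (value of joint air_valve between 0.665 and 0.905 rad and velocity of joint air_valve between -0.05 and 0.05 rad/s and distance of small_ring from where it was at the start of the episode below 0.02 m), for 0.2 s.
2. the small ring is lifted in the fingers (height (world z) of small_ring above 0.06 m and contact force between the fingers and small_ring above 0.5 N), for 0.2 s.
3. the small ring hovers over the nozzle (value of joint air_valve between 0.665 and 0.905 rad and horizontal distance between small_ring and nozzle_tip below 0.008 m and z of small_ring in the frame of nozzle_tip between 0.005 and 0.025 m and angle between small_ring's own z axis and vertical below 0.14 rad and linear speed of small_ring below 0.02 m/s and contact force between the fingers and small_ring above 0.5 N and contact force between small_ring and air_station below 0.05 N), for 0.3 s.
At the end, for the whole second after the job is handed in: Valve at 0.785 +- 0.12 rad; small ring held still in the fingers, tilted under 0.14 rad, lower rim 5 to 25 mm above the nozzle tip, axes within 8 mm, not touching the air station; other ring, tin, jars and shaker within 20 mm of where they stood (all of step 3 and distance of each of low_tin, large_ring, spice_jar, shaker, spice_jar_b from where it was at the start of the episode below 0.02 m); the arm keeps its last pose, push and grip.
It fails at once if the small ring touches the air station (contact force between small_ring and air_station above 0.3 N).
It fails at once if a jar, the shaker, the tin or the other ring is moved or knocked over (distance of any of low_tin, large_ring, spice_jar, shaker, spice_jar_b from where it was at the start of the episode above 0.03 m or angle between any of low_tin, large_ring, spice_jar, shaker, spice_jar_b's own z axis and vertical above 0.35 rad).
It also fails if it takes over 64 s, if anything falls off the work surface, if the arm or the gripper's body presses on something with over 40 N, if the wrist force passes 120 N, or if a joint passes its speed limit or range.

## Working session

There is one attempt and no reset: what is moved stays moved. The work goes in short steps, Python scripts to look and compute and a tool call to move; the robot and the scene stay as the last step left them, time stands still between calls to the robot, and variables do not carry over. Pictures are saved under pics/ and viewed, and the job is handed in when it is done.

Besides the shell and the picture viewer there is one more tool, called as name([rows], argument=value, ...), one row to a line, values as JSON. drive_tool: Moves the arm, as the interface text tells. Its arguments: {"type":"object","properties":{"plan":{"type":"array","items":{"type":"object","properties":{"delta_rot":{"type":"array","items":{"type":"number"}},"travel":{"type":"array","items":{"type":"number"}},"claw":{"type":"number"}}}},"newtons":{"type":"number"}},"required":["plan"]}

```bash
mkdir -p pics; python3 - <<'E'
from workcell import *
import cv2, numpy as np
o=get_obs()
for k,v in o.items(): print(k,np.round(v,4))
for n in ["scene","side","wrist"]:
    m=camera_model(n)
    im=read_camera(n)
    cv2.imwrite(f"pics/{n}0.png",im[:,:,::-1])
    print(n,np.round(m["intrinsics"],1).tolist(),np.round(m["R"],4).tolist(),np.round(m["t"],4).tolist(), "C=",np.round(-np.array(m["R"]).T@np.array(m["t"]),3))
print(get_obs()["time_s"])
E
```

```text
time_s 0.0
joint_positions [-1.2792  0.5372 -0.0044  1.5389  0.0026  1.0673 -0.0712]
qd [ 0.0007 -0.0014  0.0024  0.0021  0.0006  0.0002 -0.0008]
effort [-2.0000e-04 -5.7097e+01  9.9070e-01 -2.5161e+01 -5.6200e-02  1.8000e-02
  1.0000e-04]
position [0.2275 0.6085 0.4038]
tool_rot [ 8.216e-01  5.700e-01 -7.000e-04  6.000e-04]
wrist_force [ 0.2287 -0.1213 -0.2571]
ft_torque [ 0.0137 -0.0114 -0.0392]
width 0.997
scene [[457.5, 0.0, 280.0], [0.0, 457.5, 206.5], [0.0, 0.0, 1.0]] [[0.9192, -0.3938, -0.0073], [-0.2453, -0.558, -0.7928], [0.3081, 0.7305, -0.6095]] [-0.5307, 0.176, 0.8728] C= [ 0.262 -0.748  0.668]
side [[508.9, 0.0, 284.6], [0.0, 508.9, 209.9], [0.0, 0.0, 1.0]] [[0.8649, -0.5019, -0.0022], [-0.2744, -0.4694, -0.8393], [0.4202, 0.7265, -0.5437]] [-0.5312, 0.1956, 1.0763] C= [ 0.061 -0.957  0.748]
wrist [[354.0, 0.0, 280.4], [0.0, 354.0, 209.9], [0.0, 0.0, 1.0]] [[0.3498, 0.9368, -0.0002], [0.9024, -0.3369, 0.2687], [0.2517, -0.0942, -0.9632]] [-0.6482, -0.0372, 0.3884] C= [0.163 0.631 0.384]
0.15
```

View pics/scene0.png

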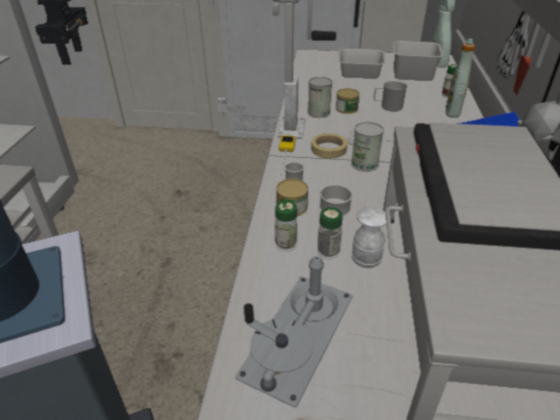

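View pics/side0.png

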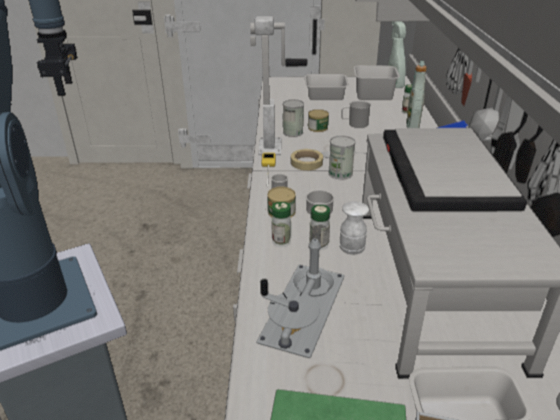

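View pics/wrist0.png

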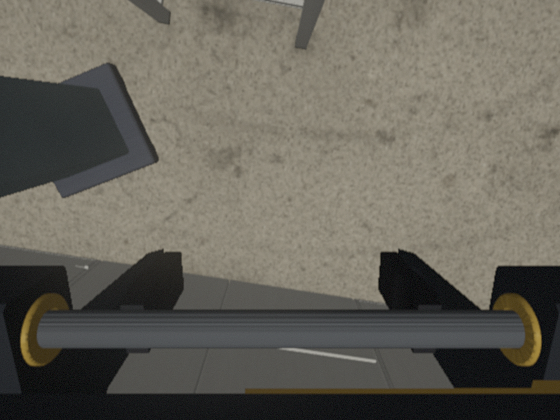

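```bash
cat > h.py <<'E'
from workcell import *
import cv2, numpy as np
from scipy.spatial.transform import Rotation as Rot
def ray(m,u,v):
    K=np.array(m["intrinsics"]);R=np.array(m["R"]);t=np.array(m["t"])
    d=R.T@np.linalg.inv(K)@np.array([u,v,1.0]); return -R.T@t, d/np.linalg.norm(d)
def onz(m,u,v,z):
    c,d=ray(m,u,v); return c+d*(z-c[2])/d[2]
def proj(m,X):
    K=np.array(m["intrinsics"]);p=K@(np.array(m["R"])@np.array(X)+np.array(m["t"]));return p[:2]/p[2]
def tri(ml,uv):
    A=np.zeros((3,3));b=np.zeros(3);
    for m,(u,v) in zip(ml,uv):
        c,d=ray(m,u,v);P=np.eye(3)-np.outer(d,d);A+=P;b+=P@c
    X=np.linalg.solve(A,b)
    return X,[np.round(proj(m,X)-np.array(q),1) for m,q in zip(ml,uv)]
E
python3 - <<'E'
from h import *
s=cv2.imread("pics/scene0.png");d=cv2.imread("pics/side0.png")
c=cv2.resize(s[150:410,200:420],None,fx=3,fy=3,interpolation=cv2.INTER_CUBIC)[:, :]
cv2.imwrite("pics/sc_a.png",cv2.resize(s[240:400,220:370],None,fx=3.75,fy=3.75,interpolation=cv2.INTER_CUBIC))
cv2.imwrite("pics/sc_b.png",cv2.resize(s[150:280,250:410],None,fx=4.6,fy=4.6,interpolation=cv2.INTER_CUBIC))
cv2.imwrite("pics/sd_a.png",cv2.resize(d[225:355,230:370],None,fx=4.6,fy=4.6,interpolation=cv2.INTER_CUBIC))
cv2.imwrite("pics/sd_b.png",cv2.resize(d[160:270,250:390],None,fx=5.4,fy=5.4,interpolation=cv2.INTER_CUBIC))
E
```

```text
(no output)
```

View pics/sc_a.png

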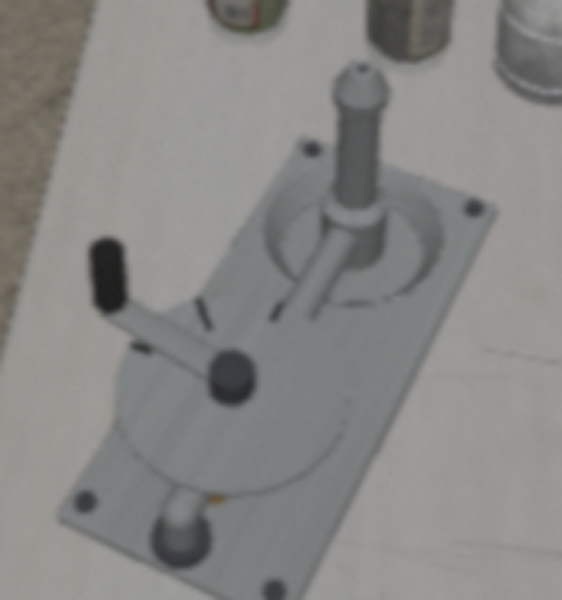

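View pics/sc_b.png

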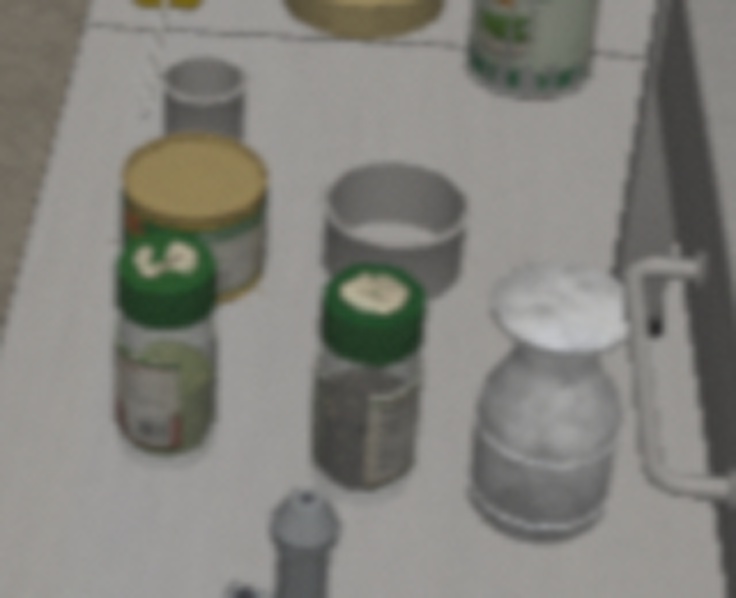

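View pics/sd_a.png

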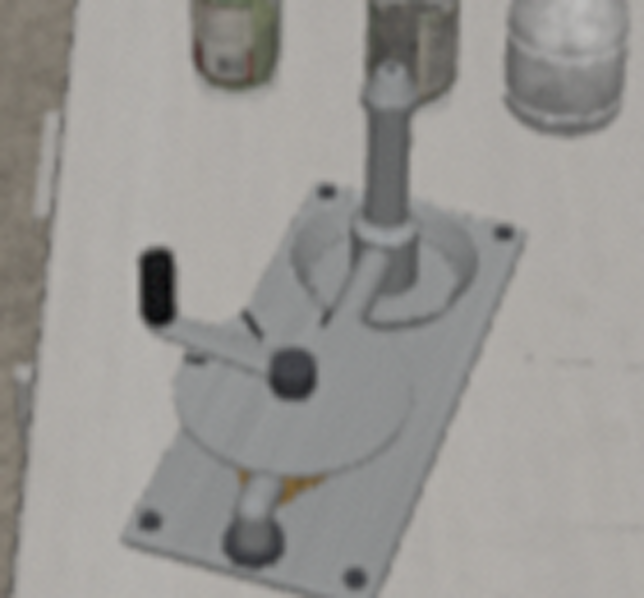

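View pics/sd_b.png

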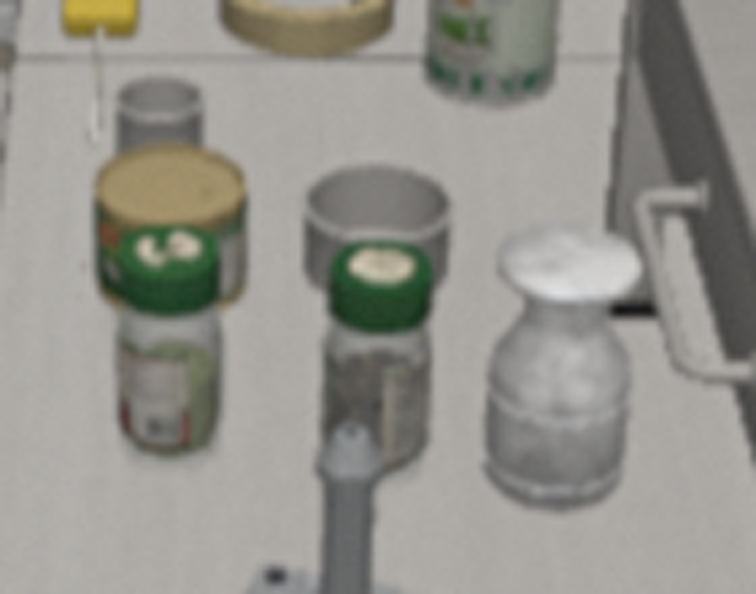

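```bash
python3 - <<'E'
from h import *
ms=camera_model("scene");md=camera_model("side")
a=lambda x,y:(220+x/3.75,240+y/3.75)
b=lambda x,y:(250+x/4.6,150+y/4.6)
A=lambda x,y:(230+x/4.6,225+y/4.6)
B=lambda x,y:(250+x/5.4,160+y/5.4)
P={"nozzle":(a(362,69),A(391,68),.130),"hubtop":(a(232,365),A(293,363),.070),"knob":(a(106,245),A(157,255),.1),
"sc1":(a(312,149),A(327,192),.009),"sc2":(a(475,208),A(503,232),.009),"sc3":(a(85,502),A(149,521),.009),"sc4":(a(273,592),A(355,578),.009),
"small":(b(203,80),B(160,102),.04),"large":(b(395,198),B(378,208),.04),"tin":(b(195,178),B(171,188),.058),
"jarA":(b(166,257),B(168,245),.106),"jarB":(b(374,292),B(381,266),.106),"shaker":(b(560,308),B(571,263),.116)}
for k,(p,q,z) in P.items():
    X,e=tri([ms,md],[p,q])
    print(k,np.round(X,3),e[0],"sc",np.round(onz(ms,*p,z)[:2],3),"sd",np.round(onz(md,*q,z)[:2],3))
E
```

```text
nozzle [ 0.53  -0.267  0.137] [0.2 0.1] sc [ 0.534 -0.26 ] sd [ 0.536 -0.26 ]
hubtop [ 0.437 -0.339  0.065] [0.5 0.3] sc [ 0.435 -0.341] sd [ 0.434 -0.345]
knob [ 0.402 -0.286  0.1  ] [0.5 0.4] sc [ 0.401 -0.285] sd [ 0.402 -0.287]
sc1 [ 0.544 -0.195  0.011] [0.3 0.2] sc [ 0.544 -0.193] sd [ 0.545 -0.194]
sc2 [ 0.601 -0.264  0.01 ] [0.3 0.1] sc [ 0.602 -0.262] sd [ 0.603 -0.263]
sc3 [ 0.367 -0.339  0.008] [0.2 0.2] sc [ 0.367 -0.339] sd [ 0.367 -0.34 ]
sc4 [ 0.424 -0.41   0.011] [0.6 0.3] sc [ 0.424 -0.408] sd [ 0.425 -0.41 ]
small [0.673 0.13  0.045] [0.3 0.3] sc [0.676 0.139] sd [0.677 0.136]
large [0.73  0.013 0.025] [0.8 0.7] sc [ 0.719 -0.001] sd [ 0.717 -0.01 ]
tin [0.62  0.025 0.063] [0.1 0.1] sc [0.623 0.033] sd [0.624 0.032]
jarA [ 0.554 -0.087  0.113] [0.1 0.1] sc [ 0.558 -0.078] sd [ 0.56  -0.078]
jarB [ 0.629 -0.14   0.108] [0.4 0.3] sc [ 0.63  -0.137] sd [ 0.631 -0.139]
shaker [ 0.682 -0.2    0.126] [0.9 0.4] sc [ 0.689 -0.188] sd [ 0.693 -0.19 ]
```

```bash
python3 - <<'E'
from h import *
ms=camera_model("scene");md=camera_model("side")
for k,p,q in [("boxcorner far-left top",(396,125),(367,131)),("box near-left top",(409,262),(400,283)),("handle near",(408,256),(384,230)),("handle far",(390,208),(370,199)),("yellow",(287,143),(268,158)),("pole base",(291,127),(268,148)),("canister top",(368,130),(342,143))]:
    X,e=tri([ms,md],[p,q]); print(k,np.round(X,3),e[0], np.round(onz(ms,*p,0)[:2],3),np.round(onz(md,*q,0)[:2],3))
s=cv2.imread("pics/scene0.png");d=cv2.imread("pics/side0.png")
cv2.imwrite("pics/sc_c.png",cv2.resize(s[0:200,230:420],None,fx=3,fy=3,interpolation=cv2.INTER_CUBIC))
cv2.imwrite("pics/sd_c.png",cv2.resize(d[0:200,220:410],None,fx=3,fy=3,interpolation=cv2.INTER_CUBIC))
E
```

```text
boxcorner far-left top [ 0.752 -0.135  0.273] [-0.5 -0.3] [1.093 0.288] [1.15  0.341]
box near-left top [ 1.171  0.138 -0.529] [7.7 8.3] [ 0.769 -0.228] [ 0.71  -0.343]
handle near [ 0.648 -0.342  0.164] [-2.2 -0.4] [ 0.778 -0.212] [ 0.81  -0.166]
handle far [ 0.703 -0.221  0.156] [0.7 0.3] [ 0.837 -0.059] [ 0.873 -0.029]
yellow [0.711 0.265 0.038] [-0.4 -0.6] [0.738 0.323] [0.747 0.335]
pole base [ 0.818  0.469 -0.037] [0.3 0.5] [0.789 0.409] [0.781 0.399]
canister top [0.867 0.11  0.117] [0.4 0.4] [0.996 0.296] [1.016 0.305]
```

View pics/sc_c.png

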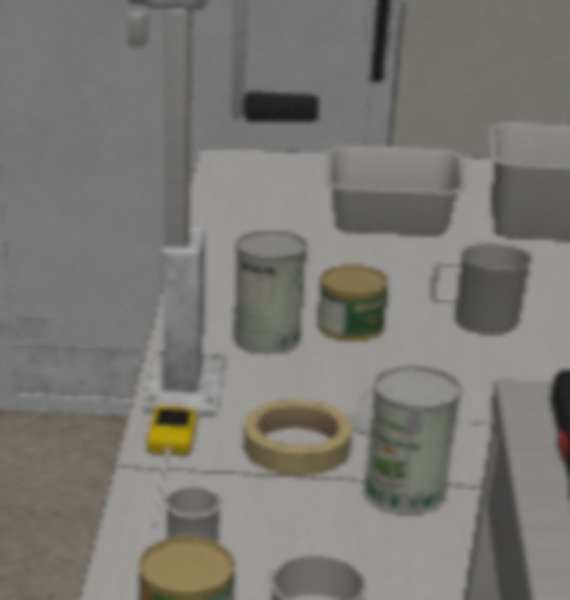

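View pics/sd_c.png

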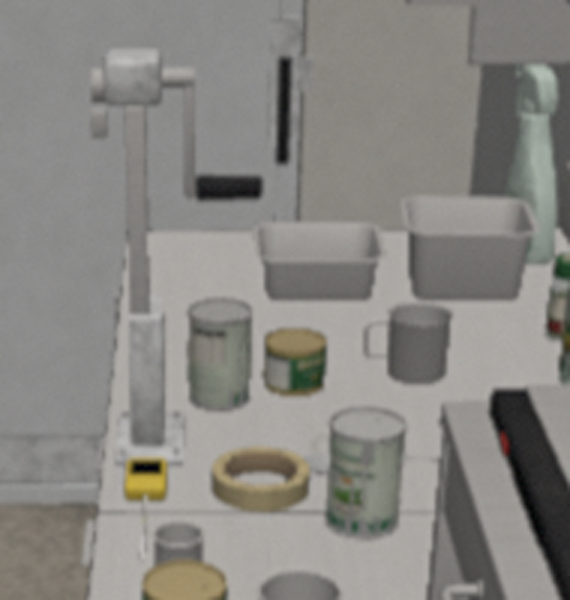

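drive_tool([
  {"travel": [-1.47,3.52,0]},
  {"travel": [-1.47,3.52,0]},
  {"travel": [-1.47,3.52,0]},
  {"travel": [-1.47,3.52,0]},
  {"travel": [-1.47,3.52,0]},
  {"travel": [-1.47,3.52,0]},
  {"travel": [-1.47,3.52,0]},
  {"travel": [-1.47,3.52,0]},
  {"travel": [-2.7,2.31,0]},
  {"travel": [-2.7,2.31,0]},
  {"travel": [-2.7,2.31,0]},
  {"travel": [-2.7,2.31,0]},
  {"travel": [-2.7,2.31,0]},
  {"travel": [-2.7,2.31,0]},
  {"travel": [-2.7,2.31,0]},
  {"travel": [-2.7,2.31,0]},
  {"travel": [-2.7,2.31,0]},
  {"travel": [0,0,0]},
  {"travel": [0,0,0]},
])

```text
$.plan[0]: bad value
```

drive_tool([
  {"travel": [-1.47,3.52,0],"delta_rot": [0,0,0],"claw": 0},
  {"travel": [-1.47,3.52,0],"delta_rot": [0,0,0],"claw": 0},
  {"travel": [-1.47,3.52,0],"delta_rot": [0,0,0],"claw": 0},
  {"travel": [-1.47,3.52,0],"delta_rot": [0,0,0],"claw": 0},
  {"travel": [-1.47,3.52,0],"delta_rot": [0,0,0],"claw": 0},
  {"travel": [-1.47,3.52,0],"delta_rot": [0,0,0],"claw": 0},
  {"travel": [-1.47,3.52,0],"delta_rot": [0,0,0],"claw": 0},
  {"travel": [-1.47,3.52,0],"delta_rot": [0,0,0],"claw": 0},
  {"travel": [-2.7,2.31,0],"delta_rot": [0,0,0],"claw": 0},
  {"travel": [-2.7,2.31,0],"delta_rot": [0,0,0],"claw": 0},
  {"travel": [-2.7,2.31,0],"delta_rot": [0,0,0],"claw": 0},
  {"travel": [-2.7,2.31,0],"delta_rot": [0,0,0],"claw": 0},
  {"travel": [-2.7,2.31,0],"delta_rot": [0,0,0],"claw": 0},
  {"travel": [-2.7,2.31,0],"delta_rot": [0,0,0],"claw": 0},
  {"travel": [-2.7,2.31,0],"delta_rot": [0,0,0],"claw": 0},
  {"travel": [-2.7,2.31,0],"delta_rot": [0,0,0],"claw": 0},
  {"travel": [-2.7,2.31,0],"delta_rot": [0,0,0],"claw": 0},
  {"travel": [0,0,0],"delta_rot": [0,0,0],"claw": 0},
  {"travel": [0,0,0],"delta_rot": [0,0,0],"claw": 0},
])

```text
time_s: 1.73
position: [0.5603, 0.0972, 0.4046]
tool_rot: [0.823, 0.568, -0.0, 0.0]
wrist_force: [0.0, 0.8, 0.2]
width: 0.998
```

```bash
cat >> h.py <<'E'
def shot(name,fn):
    m=camera_model(name); im=read_camera(name)[:,:,::-1].copy(); cv2.imwrite("pics/"+fn,im)
    import pickle; pickle.dump({k:np.array(v) for k,v in m.items() if k in("intrinsics","R","t")},open("pics/"+fn[:-4]+".pkl","wb"))
    return m,im
def loadm(fn):
    import pickle; return pickle.load(open("pics/"+fn[:-4]+".pkl","rb"))
E
python3 - <<'E'
from h import *
m,im=shot("wrist","w1.png")
o=get_obs(); print(np.round(o["joint_positions"],3),np.round(o["position"],4), o["time_s"])
for k,X in dict(small=(.676,.137,.04),tin=(.6235,.0325,.058),large=(.718,-.005,.04),jarA=(.559,-.078,.106),jarB=(.63,-.138,.106)).items(): print(k,np.round(proj(m,X),1))
E
```

```text
[-0.374  0.399  0.154  1.767 -0.072  0.982  1.021] [0.5598 0.0994 0.4045] 1.7833
small [355.3 270.4]
tin [243.7 267.2]
large [246.4 343.2]
jarA [ 90.1 268.3]
jarB [ 70.3 355.6]
```

View pics/w1.png

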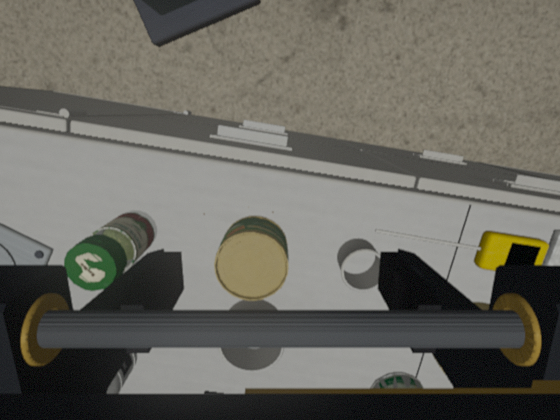

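```bash
python3 - <<'E'
from h import *
im=cv2.imread("pics/w1.png")
cv2.imwrite("pics/w1z.png",cv2.resize(im[200:320,200:400],None,fx=4,fy=4,interpolation=cv2.INTER_CUBIC))
E
```

```text
(no output)
```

View pics/w1z.png

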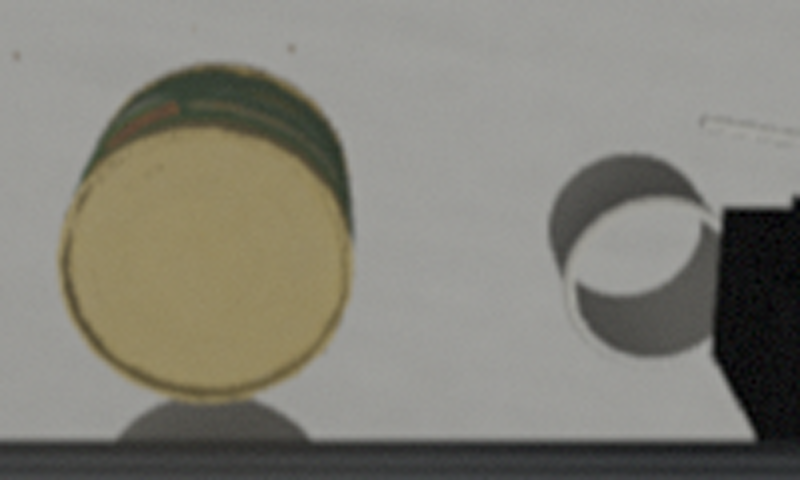

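```bash
python3 - <<'E'
from h import *
m=loadm("w1.png"); ms=camera_model("scene"); md=camera_model("side")
b=lambda x,y:(250+x/4.6,150+y/4.6)
B=lambda x,y:(250+x/5.4,160+y/5.4)
print("small",onz(m,362,269.5,.04).round(4)); print("tin",onz(m,251.4,266,.058).round(4))
print(tri([ms,md,m],[b(203,80),B(160,102),(362,269.5)]))
print(tri([ms,md,m],[b(195,178),B(171,188),(251.4,266)]))
# jar cap top and base
print("jarA",onz(m,92,266,.106).round(4))
E
```

```text
small [0.6775 0.1439 0.04  ]
tin [0.625  0.0402 0.058 ]
(array([0.67995769, 0.1441534 , 0.03536688]), [array([0.5, 0.1]), array([-0.5, -0.1]), array([-0.1,  0.1])])
(array([0.62683627, 0.03890215, 0.05311862]), [array([ 0.4, -0.1]), array([-0.4,  0.1]), array([-0.1, -0. ])])
jarA [ 0.5577 -0.0754  0.106 ]
```

drive_tool([
  {"travel": [-3.62,0.46,0],"delta_rot": [0,0,0],"claw": 0.4},
  {"travel": [-3.62,0.46,0],"delta_rot": [0,0,0],"claw": 0.4},
  {"travel": [-3.62,0.46,0],"delta_rot": [0,0,0],"claw": 0.4},
  {"travel": [-3.62,0.46,0],"delta_rot": [0,0,0],"claw": 0.4},
  {"travel": [-3.62,0.46,0],"delta_rot": [0,0,0],"claw": 0.4},
  {"travel": [-3.62,0.46,0],"delta_rot": [0,0,0],"claw": 0.4},
  {"travel": [-3.62,0.46,0],"delta_rot": [0,0,0],"claw": 0.4},
  {"travel": [0,0,0],"delta_rot": [0,0,6.5],"claw": 0.4},
  {"travel": [0,0,0],"delta_rot": [0,0,6.5],"claw": 0.4},
  {"travel": [0,0,0],"delta_rot": [0,0,6.5],"claw": 0.4},
  {"travel": [0,0,0],"delta_rot": [0,0,6.5],"claw": 0.4},
  {"travel": [0,0,0],"delta_rot": [0,0,6.5],"claw": 0.4},
  {"travel": [0,0,0],"delta_rot": [0,0,6.5],"claw": 0.4},
  {"travel": [-3.06,1.38,0],"delta_rot": [0,0,0],"claw": 0.4},
  {"travel": [-3.06,1.38,0],"delta_rot": [0,0,0],"claw": 0.4},
  {"travel": [-3.06,1.38,0],"delta_rot": [0,0,0],"claw": 0.4},
  {"travel": [-3.06,1.38,0],"delta_rot": [0,0,0],"claw": 0.4},
  {"travel": [-3.06,1.38,0],"delta_rot": [0,0,0],"claw": 0.4},
  {"travel": [0,0,0],"delta_rot": [0,0,0],"claw": 0.4},
  {"travel": [0,0,0],"delta_rot": [0,0,0],"claw": 0.4},
], newtons=10)

```text
time_s: 3.45
position: [0.4042, -0.286, 0.4047]
tool_rot: [0.965, 0.262, 0.0, -0.0]
wrist_force: [0.6, 0.4, -0.3]
width: 0.598
```

```bash
python3 - <<'E'
from h import *
m,im=shot("wrist","w2.png")
o=get_obs(); print(np.round(o["joint_positions"],3),np.round(o["position"],4),np.round(o["tool_rot"],4), o["time_s"],o["width"])
for k,X in dict(knob=(.402,-.286,.1),hub=(.4343,-.3423,.07),nozzle=(.535,-.26,.13),tcp=tuple(np.array(o["position"])-[0,0,.147])).items(): print(k,np.round(proj(m,X),1))
E
```

```text
[ 0.143  0.288  0.456  1.961 -0.158  0.927  1.211] [ 0.4052 -0.2849  0.4046] [ 9.646e-01  2.637e-01  3.000e-04 -4.000e-04] 3.5 0.5959104184489603
knob [278.8 195.6]
hub [278.2 254.6]
nozzle [442.9 260.6]
tcp [286.3 287.8]
```

View pics/w2.png

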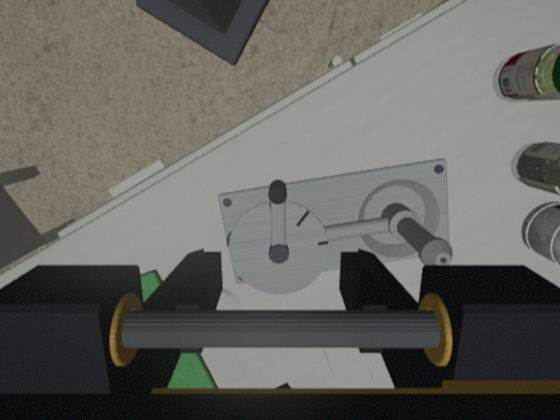

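```bash
python3 - <<'E'
from h import *
im=cv2.imread("pics/w2.png")
cv2.imwrite("pics/w2z.png",cv2.resize(im[150:300,210:460],None,fx=3.2,fy=3.2,interpolation=cv2.INTER_CUBIC))
E
```

```text
(no output)
```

View pics/w2z.png

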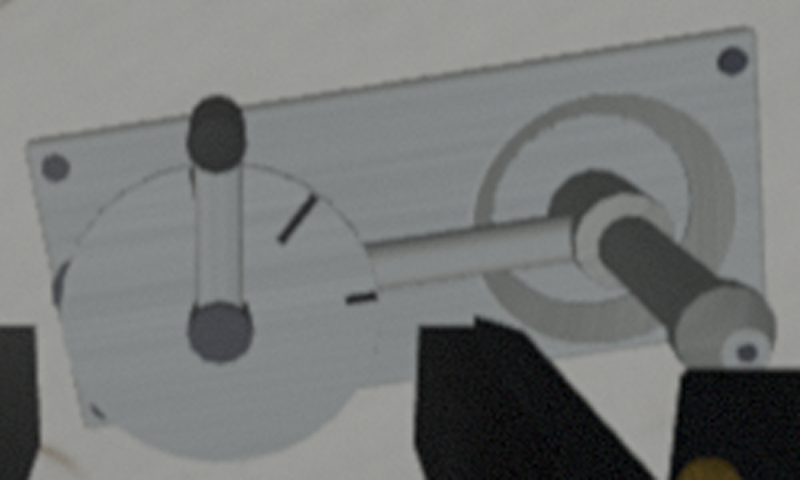

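drive_tool([
  {"travel": [-0.34,-0.13,2.0],"delta_rot": [0,0,0],"claw": 0.4},
  {"travel": [0,0,3.5],"delta_rot": [0,0,0],"claw": 0.4},
  {"travel": [0,0,3.5],"delta_rot": [0,0,0],"claw": 0.4},
  {"travel": [0,0,3.0],"delta_rot": [0,0,0],"claw": 0.4},
  {"travel": [0,0,2.2],"delta_rot": [0,0,0],"claw": 0.4},
  {"travel": [0,0,1.56],"delta_rot": [0,0,0],"claw": 0.4},
  {"travel": [0,0,0],"delta_rot": [0,0,0],"claw": 0.4},
  {"travel": [0,0,0],"delta_rot": [0,0,0],"claw": 0.4},
], newtons=10)

```text
time_s: 4.17
position: [0.4019, -0.2851, 0.2467]
tool_rot: [0.964, 0.264, -0.0, -0.001]
wrist_force: [0.7, 0.8, 0.1]
width: 0.599
```

```bash
python3 - <<'E'
from h import *
m,im=shot("wrist","w3.png")
o=get_obs(); print(np.round(o["position"],4),np.round(o["tool_rot"],4), o["time_s"],o["width"],np.round(o["wrist_force"],2))
s,_=shot("scene","s3.png")
E
```

```text
[ 0.4021 -0.2857  0.2476] [ 9.645e-01  2.642e-01  4.000e-04 -1.000e-04] 4.2167 0.6000691765175057 [ 0.36 -0.64  0.48]
```

View pics/w3.png

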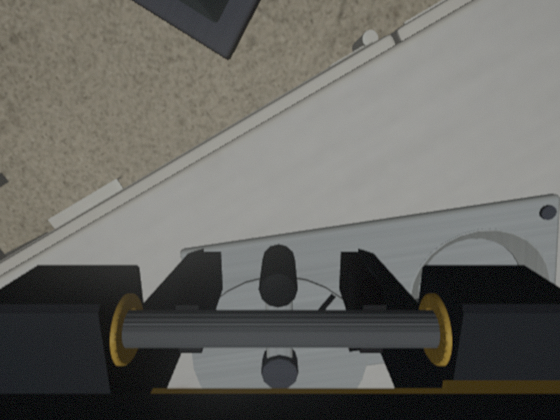

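View pics/s3.png

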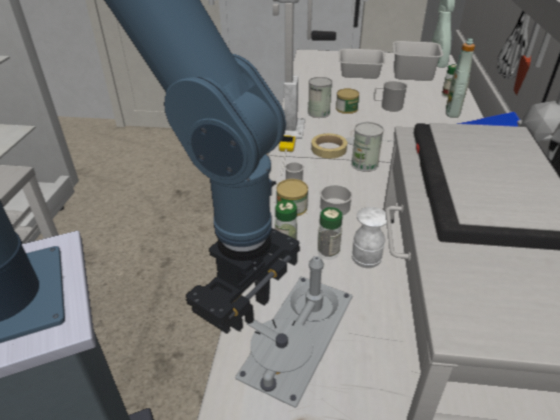

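drive_tool([
  {"travel": [0,0,0],"delta_rot": [0,0,0],"claw": 1},
  {"travel": [0,0,0],"delta_rot": [0,0,0],"claw": 1},
  {"travel": [0,0,0],"delta_rot": [0,0,0],"claw": 1},
  {"travel": [0,0,0],"delta_rot": [0,0,0],"claw": 1},
  {"travel": [0,0,0],"delta_rot": [0,0,0],"claw": 1},
  {"travel": [0,0,0],"delta_rot": [0,0,0],"claw": 1},
], newtons=10)

```text
time_s: 4.77
position: [0.401, -0.2867, 0.2473]
tool_rot: [0.965, 0.263, 0.0, 0.0]
wrist_force: [-0.7, 0.6, 0.6]
width: 0.174
```

drive_tool([
  {"travel": [0.17,0.002,0],"delta_rot": [0,0,1.5],"claw": 1},
  {"travel": [0.336,0.009,0],"delta_rot": [0,0,2.96],"claw": 1},
  {"travel": [0.336,0.009,0],"delta_rot": [0,0,2.96],"claw": 1},
  {"travel": [0.336,0.009,0],"delta_rot": [0,0,2.96],"claw": 1},
  {"travel": [0.336,0.009,0],"delta_rot": [0,0,2.96],"claw": 1},
  {"travel": [0.336,0.009,0],"delta_rot": [0,0,2.96],"claw": 1},
  {"travel": [0.336,0.009,0],"delta_rot": [0,0,2.96],"claw": 1},
  {"travel": [0.336,0.009,0],"delta_rot": [0,0,2.96],"claw": 1},
  {"travel": [0.336,0.009,0],"delta_rot": [0,0,2.96],"claw": 1},
  {"travel": [0.336,0.009,0],"delta_rot": [0,0,2.96],"claw": 1},
  {"travel": [0.336,0.009,0],"delta_rot": [0,0,2.96],"claw": 1},
  {"travel": [0.336,0.009,0],"delta_rot": [0,0,2.96],"claw": 1},
  {"travel": [0.17,0.002,0],"delta_rot": [0,0,1.5],"claw": 1},
  {"travel": [0,0,0],"delta_rot": [0,0,0],"claw": 1},
  {"travel": [0,0,0],"delta_rot": [0,0,0],"claw": 1},
  {"travel": [0,0,0],"delta_rot": [0,0,0],"claw": 1},
], newtons=10)

```text
time_s: 6.1
position: [0.44, -0.2776, 0.2472]
tool_rot: [0.999, -0.044, 0.0, -0.0]
wrist_force: [0.2, 3.9, 4.3]
width: 0.179
```

```bash
python3 - <<'E'
from h import *
o=get_obs(); print(np.round(o["position"],4),np.round(o["tool_rot"],4), o["time_s"],o["width"],np.round(o["wrist_force"],2))
p=np.array(o["position"][:2])-[.4343,-.3423]; print(np.linalg.norm(p), 129.4-np.degrees(np.arctan2(p[1],p[0])))
q=o["tool_rot"]; print("tool x deg",np.degrees(2*np.arctan2(q[1],q[0])))
m,im=shot("wrist","w4.png")
s,_=shot("scene","s4.png")
E
```

```text
[ 0.44   -0.2776  0.2472] [ 9.99e-01 -4.40e-02  2.00e-04 -3.00e-04] 6.1 0.17879326476226995 [0.15 3.86 4.25]
0.064947966578527 44.408664406568676
tool x deg -5.042079564472886
```

View pics/w4.png

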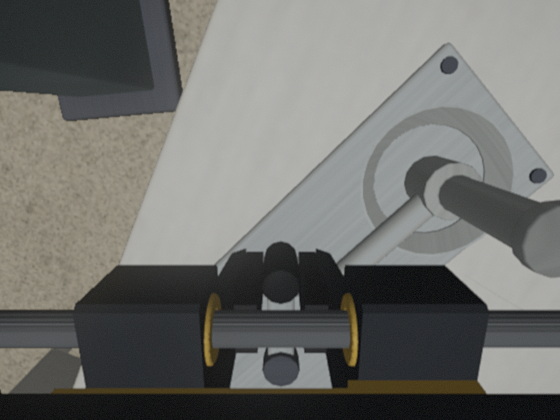

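View pics/s4.png

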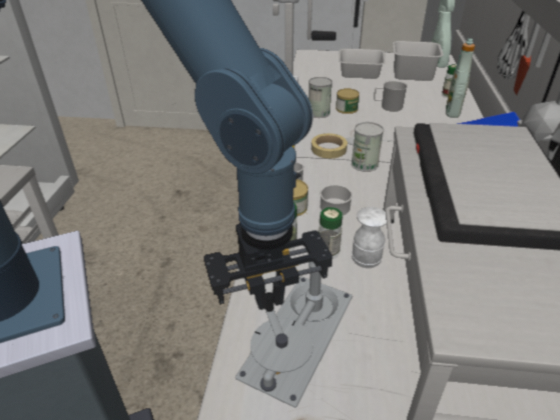

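drive_tool([
  {"travel": [0,0,0],"delta_rot": [0,0,0],"claw": 0.45},
  {"travel": [0,0,0],"delta_rot": [0,0,0],"claw": 0.45},
  {"travel": [0,0,0],"delta_rot": [0,0,0],"claw": 0.45},
  {"travel": [0,0,0],"delta_rot": [0,0,0],"claw": 0.45},
  {"travel": [0,0,0],"delta_rot": [0,0,0],"claw": 0.45},
  {"travel": [0,0,-1.5],"delta_rot": [0,0,0],"claw": 0.45},
  {"travel": [0,0,-3.0],"delta_rot": [0,0,0],"claw": 0.45},
  {"travel": [0,0,-3.5],"delta_rot": [0,0,0],"claw": 0.45},
  {"travel": [0,0,-3.5],"delta_rot": [0,0,0],"claw": 0.45},
  {"travel": [0,0,-3.5],"delta_rot": [0,0,0],"claw": 0.45},
  {"travel": [0,0,0],"delta_rot": [0,0,0],"claw": 0.45},
  {"travel": [0,0,0],"delta_rot": [0,0,0],"claw": 0.45},
], newtons=10)

```text
time_s: 7.2
position: [0.4401, -0.2784, 0.3987]
tool_rot: [0.999, -0.044, 0.002, 0.001]
wrist_force: [-0.0, 0.1, -0.5]
width: 0.551
```

```bash
python3 - <<'E'
from h import *
o=get_obs(); print(np.round(o["position"],4),np.round(o["tool_rot"],4), o["time_s"],o["width"],np.round(o["wrist_force"],2),np.round(o["joint_positions"],3))
m,im=shot("wrist","w5.png")
for k,X in dict(knob=(.4400,-.2776,.1),hub=(.4343,-.3423,.07),nozzle=(.535,-.26,.13)).items(): print(k,np.round(proj(m,X),1))
cv2.imwrite("pics/w5z.png",cv2.resize(im[150:300,210:460],None,fx=3.2,fy=3.2,interpolation=cv2.INTER_CUBIC))
E
```

```text
[ 0.4401 -0.2784  0.3987] [ 9.99e-01 -4.40e-02  2.00e-03  5.00e-04] 7.2 0.5513106832317377 [-0.02  0.13 -0.47] [-0.062  0.379  0.681  1.916 -0.294  0.942  0.671]
knob [278.9 197.1]
hub [278.9 257. ]
nozzle [410.2 171.2]
```

View pics/w5z.png

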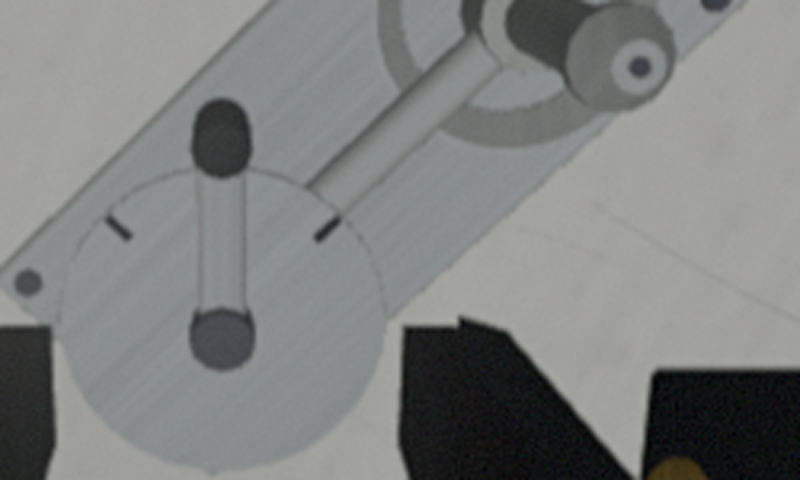

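drive_tool([
  {"travel": [1.54,-3.38,0],"delta_rot": [0,0,0],"claw": 0.1},
  {"travel": [1.54,-3.38,0],"delta_rot": [0,0,0],"claw": 0.1},
  {"travel": [1.54,-3.38,0],"delta_rot": [0,0,0],"claw": 0.1},
  {"travel": [1.54,-3.38,0],"delta_rot": [0,0,0],"claw": 0.1},
  {"travel": [1.54,-3.38,0],"delta_rot": [0,0,0],"claw": 0.1},
  {"travel": [1.54,-3.38,0],"delta_rot": [0,0,0],"claw": 0.1},
  {"travel": [1.54,-3.38,0],"delta_rot": [0,0,0],"claw": 0.1},
  {"travel": [1.54,-3.38,0],"delta_rot": [0,0,0],"claw": 0.1},
  {"travel": [1.54,-3.38,0],"delta_rot": [0,0,0],"claw": 0.1},
  {"travel": [1.54,-3.38,0],"delta_rot": [0,0,0],"claw": 0.1},
  {"travel": [1.54,-3.38,0],"delta_rot": [0,0,0],"claw": 0.1},
  {"travel": [1.54,-3.38,0],"delta_rot": [0,0,0],"claw": 0.1},
  {"travel": [1.54,-3.38,0],"delta_rot": [0,0,0],"claw": 0.1},
  {"travel": [0,0,1.5],"delta_rot": [0,0,5.5],"claw": 0.1},
  {"travel": [0,0,2.5],"delta_rot": [0,0,5.5],"claw": 0.1},
  {"travel": [0,0,2.5],"delta_rot": [0,0,5.5],"claw": 0.1},
  {"travel": [0,0,1.5],"delta_rot": [0,0,5.5],"claw": 0.1},
  {"travel": [0,0,0],"delta_rot": [0,0,0],"claw": 0.1},
  {"travel": [0,0,0],"delta_rot": [0,0,0],"claw": 0.1},
  {"travel": [0,0,0],"delta_rot": [0,0,0],"claw": 0.1},
])

```text
time_s: 8.92
position: [0.678, 0.1418, 0.3172]
tool_rot: [0.973, -0.233, 0.0, 0.0]
wrist_force: [-0.4, -0.4, 0.4]
width: 0.901
```

```bash
python3 - <<'E'
from h import *
o=get_obs(); print(np.round(o["position"],4),np.round(o["tool_rot"],4), o["time_s"],o["width"],np.round(o["wrist_force"],2),np.round(o["joint_positions"],3))
m,im=shot("wrist","w6.png")
for k,X in dict(ring=(.6775,.142,.04),tin=(.625,.038,.058)).items(): print(k,np.round(proj(m,X),1))
E
```

```text
[0.678  0.1418 0.3172] [ 9.725e-01 -2.328e-01  0.000e+00  2.000e-04] 8.9167 0.9012808384583728 [-0.42 -0.38  0.35] [-0.647  0.779  0.607  1.505 -0.492  1.013 -0.381]
ring [279.2 205. ]
tin [279.6 353.5]
```

View pics/w6.png

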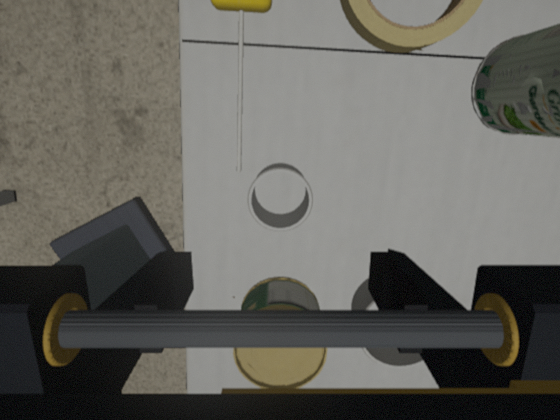

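```bash
python3 - <<'E'
from h import *
im=cv2.imread("pics/w6.png"); m=loadm("w6.png")
cv2.imwrite("pics/w6z.png",cv2.resize(im[150:250,230:330],None,fx=6,fy=6,interpolation=cv2.INTER_CUBIC))
g=cv2.cvtColor(im,cv2.COLOR_BGR2GRAY)
E
```

```text
(no output)
```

View pics/w6z.png

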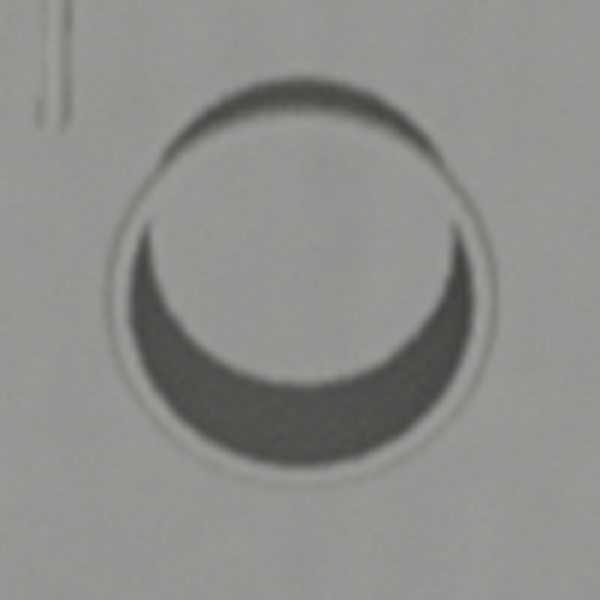

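```bash
python3 - <<'E'
from h import *
m=loadm("w6.png")
X=onz(m,280.25,199.1,.04); print(X)
# inner: left 131,right 473, bottom 466,top 112
print(onz(m,230+302/6,150+289/6,.04))
# size check
a=onz(m,230+106/6,199,.04);b=onz(m,230+497/6,199,.04);print(np.linalg.norm(a-b))
# bottom ring on table: inner bottom ellipse: bottom edge y=384, left~150,right~455 ; top outer of lower part 78
o=get_obs();R=Rot.from_quat(o["tool_rot"]).as_matrix()
d=X-np.array(o["position"]); print("tool d cm",R.T@d*100)
# tin
print("tin",onz(m,280,342,.058), "largering?")
E
```

```text
[0.6802398  0.14568484 0.04      ]
[0.68061989 0.14629613 0.04      ]
0.04870858615088674
tool d cm [-2.36625893e-02 -4.19288558e-01  2.77911624e+01]
tin [0.63003316 0.04725359 0.058     ] largering?
```

drive_tool([
  {"travel": [-0.02,-0.42,2.5],"delta_rot": [0,0,0],"claw": 0.2},
  {"travel": [0,0,3.2],"delta_rot": [0,0,0],"claw": 0.2},
  {"travel": [0,0,3.2],"delta_rot": [0,0,0],"claw": 0.2},
  {"travel": [0,0,2.5],"delta_rot": [0,0,0],"claw": 0.2},
  {"travel": [0,0,1.8],"delta_rot": [0,0,0],"claw": 0.2},
  {"travel": [0,0,1.0],"delta_rot": [0,0,0],"claw": 0.2},
  {"travel": [0,0,0],"delta_rot": [0,0,0],"claw": 0.2},
  {"travel": [0,0,0],"delta_rot": [0,0,0],"claw": 0.2},
], newtons=15)

```text
time_s: 9.63
position: [0.6802, 0.1458, 0.1762]
tool_rot: [0.972, -0.234, 0.001, -0.0]
wrist_force: [0.5, -0.7, 0.3]
width: 0.8
```

```bash
python3 - <<'E'
from h import *
o=get_obs(); print(np.round(o["position"],4),np.round(o["tool_rot"],4), o["time_s"],o["width"],np.round(o["wrist_force"],2),np.round(o["joint_positions"],3))
m,im=shot("wrist","w7.png")
print(np.round(proj(m,(.6803,.146,.04)),1), np.round(proj(m,(o["position"][0],o["position"][1],.04)),1))
E
```

```text
[0.6802 0.1458 0.1762] [ 9.723e-01 -2.338e-01  7.000e-04 -3.000e-04] 9.6333 0.8003218273022417 [ 0.48 -0.65  0.33] [-0.595  0.959  0.511  1.531 -0.587  0.807 -0.325]
[279.7 301.7] [279.7 302.2]
```

View pics/w7.png

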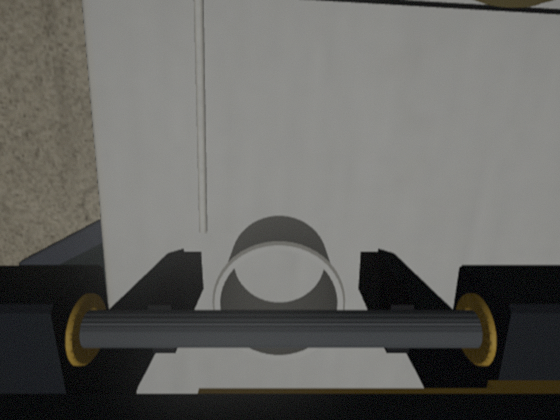

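drive_tool([
  {"travel": [0,0,0],"delta_rot": [0,0,0],"claw": 1},
  {"travel": [0,0,0],"delta_rot": [0,0,0],"claw": 1},
  {"travel": [0,0,0],"delta_rot": [0,0,0],"claw": 1},
  {"travel": [0,0,0],"delta_rot": [0,0,0],"claw": 1},
  {"travel": [0,0,0],"delta_rot": [0,0,0],"claw": 1},
  {"travel": [0,0,0],"delta_rot": [0,0,0],"claw": 1},
], newtons=15)

```text
time_s: 10.18
position: [0.6799, 0.146, 0.1759]
tool_rot: [0.972, -0.234, 0.0, -0.0]
wrist_force: [-1.1, 0.4, 5.8]
width: 0.534
```

drive_tool([
  {"travel": [0,0,-0.5],"delta_rot": [0,0,0],"claw": 1},
  {"travel": [0,0,-1.0],"delta_rot": [0,0,0],"claw": 1},
  {"travel": [0,0,-2.0],"delta_rot": [0,0,0],"claw": 1},
  {"travel": [0,0,-3.0],"delta_rot": [0,0,0],"claw": 1},
  {"travel": [0,0,-3.5],"delta_rot": [0,0,0],"claw": 1},
  {"travel": [0,0,-3.5],"delta_rot": [0,0,0],"claw": 1},
  {"travel": [0,0,-3.5],"delta_rot": [0,0,0],"claw": 1},
  {"travel": [0,0,-2.0],"delta_rot": [0,0,0],"claw": 1},
  {"travel": [0,0,-1.0],"delta_rot": [0,0,0],"claw": 1},
  {"travel": [0,0,0],"delta_rot": [0,0,0],"claw": 1},
  {"travel": [0,0,0],"delta_rot": [0,0,0],"claw": 1},
], newtons=15)

```text
time_s: 11.1
position: [0.6792, 0.146, 0.3744]
tool_rot: [0.972, -0.234, -0.0, 0.0]
wrist_force: [-0.5, 0.7, -1.3]
width: 0.534
```

```bash
python3 - <<'E'
from h import *
o=get_obs(); print(np.round(o["position"],4),np.round(o["tool_rot"],4), o["time_s"],o["width"],np.round(o["wrist_force"],2),np.round(o["joint_positions"],3))
m,im=shot("wrist","w8.png")
s,im2=shot("scene","s8.png")
d,im3=shot("side","d8.png")
for n,mm in(("scene",s),("side",d)): print(n,np.round(proj(mm,(.68,.146,.2)),1),np.round(proj(mm,(.68,.146,.24)),1))
cv2.imwrite("pics/s8z.png",cv2.resize(im2[20:220,200:420],None,fx=3.5,fy=3,interpolation=cv2.INTER_CUBIC))
E
```

```text
[0.6792 0.146  0.3744] [ 9.723e-01 -2.339e-01 -4.000e-04  0.000e+00] 11.1 0.534159626965931 [-0.49  0.7  -1.31] [-0.668  0.724  0.642  1.459 -0.458  1.112 -0.414]
scene [295.2 107.5] [295.4  91.3]
side [278.3 124.7] [278.2 110.6]
```

View pics/w8.png

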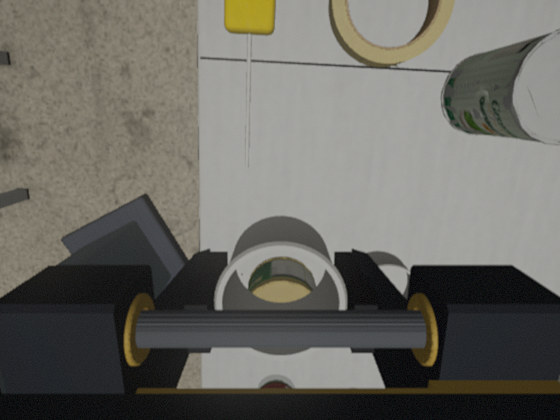

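View pics/s8.png

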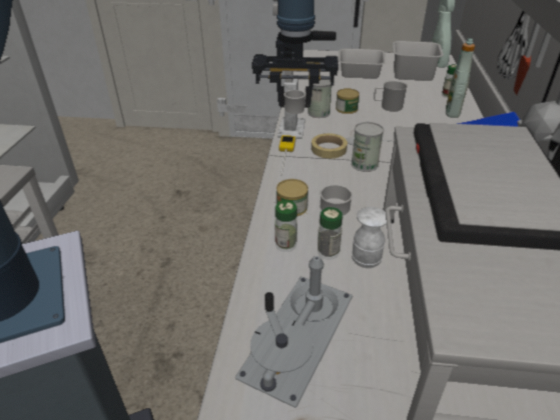

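View pics/d8.png

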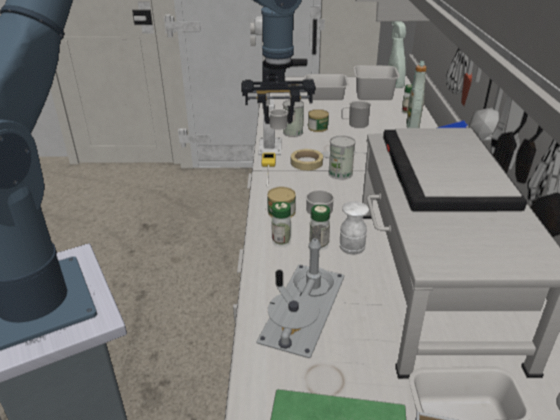

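```bash
python3 - <<'E'
from h import *
im=cv2.imread("pics/s8.png");d=cv2.imread("pics/d8.png")
a=cv2.resize(im[110:410,340:500],None,fx=2,fy=2);b=cv2.resize(d[120:380,340:500],None,fx=2.3,fy=2.3)
h=max(a.shape[0],b.shape[0]);c=np.zeros((h,a.shape[1]+b.shape[1],3),np.uint8);c[:a.shape[0],:a.shape[1]]=a;c[:b.shape[0],a.shape[1]:]=b
cv2.imwrite("pics/stand.png",c)
ms=camera_model("scene");md=camera_model("side")
for p in [(396,125),(432,362)]: print("sc",onz(ms,*p,.27).round(3))
for p in [(367,131),(411,280)]: print("sd",onz(md,*p,.27).round(3))
E
```

```text
sc [ 0.757 -0.131  0.27 ]
sc [ 0.501 -0.563  0.27 ]
sd [ 0.757 -0.127  0.27 ]
sd [ 0.494 -0.567  0.27 ]
```

View pics/stand.png

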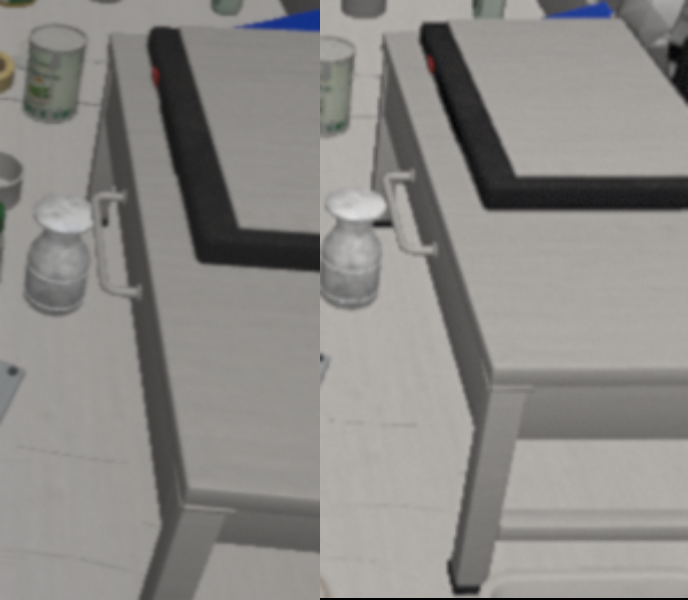

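drive_tool([
  {"travel": [0,0,0],"delta_rot": [0,0,-3],"claw": 1},
  {"travel": [0,0,0],"delta_rot": [0,0,-5],"claw": 1},
  {"travel": [0,0,0],"delta_rot": [0,0,-6.5],"claw": 1},
  {"travel": [0,0,0],"delta_rot": [0,0,-6.5],"claw": 1},
  {"travel": [0,0,0],"delta_rot": [0,0,-6.5],"claw": 1},
  {"travel": [0,0,0],"delta_rot": [0,0,-6.5],"claw": 1},
  {"travel": [0,0,0],"delta_rot": [0,0,-6.5],"claw": 1},
  {"travel": [0,0,0],"delta_rot": [0,0,-6.5],"claw": 1},
  {"travel": [0,0,0],"delta_rot": [0,0,-6.5],"claw": 1},
  {"travel": [0,0,0],"delta_rot": [0,0,-6.5],"claw": 1},
  {"travel": [0,0,0],"delta_rot": [0,0,-6.5],"claw": 1},
  {"travel": [0,0,0],"delta_rot": [0,0,-6.5],"claw": 1},
  {"travel": [0,0,0],"delta_rot": [0,0,-6.5],"claw": 1},
  {"travel": [0,0,0],"delta_rot": [0,0,-4],"claw": 1},
  {"travel": [0,0,0],"delta_rot": [0,0,-2.5],"claw": 1},
  {"travel": [0,0,0],"delta_rot": [0,0,0],"claw": 1},
  {"travel": [0,0,0],"delta_rot": [0,0,0],"claw": 1},
], newtons=15)

```text
time_s: 12.67
position: [0.6793, 0.1458, 0.3738]
tool_rot: [0.871, 0.491, -0.001, -0.0]
wrist_force: [-1.0, -1.0, -0.8]
width: 0.532
```

```bash
python3 - <<'E'
from h import *
o=get_obs(); print(np.round(o["position"],4),np.round(o["tool_rot"],4), o["time_s"],o["width"],np.round(o["wrist_force"],2),np.round(o["joint_positions"],3))
R=Rot.from_quat(o["tool_rot"]).as_matrix(); print("toolx deg",np.degrees(np.arctan2(R[1,0],R[0,0])))
d=np.array([.535,-.26,o["position"][2]])-o["position"]; print("tool d cm",np.round(R.T@d*100,2))
E
```

```text
[0.6793 0.1458 0.3738] [ 8.710e-01  4.913e-01 -9.000e-04 -3.000e-04] 12.6667 0.531550494939969 [-1.01 -1.04 -0.8 ] [-0.454  0.658  0.282  1.444 -0.195  1.069  0.893]
toolx deg 58.84799344196308
tool d cm [-4.219e+01  8.640e+00  4.000e-02]
```

drive_tool([
  {"travel": [-1.5,0.31,0],"delta_rot": [0,0,0],"claw": 1},
  {"travel": [-2.93,0.6,0],"delta_rot": [0,0,0],"claw": 1},
  {"travel": [-2.93,0.6,0],"delta_rot": [0,0,0],"claw": 1},
  {"travel": [-2.93,0.6,0],"delta_rot": [0,0,0],"claw": 1},
  {"travel": [-2.93,0.6,0],"delta_rot": [0,0,0],"claw": 1},
  {"travel": [-2.93,0.6,0],"delta_rot": [0,0,0],"claw": 1},
  {"travel": [-2.93,0.6,0],"delta_rot": [0,0,0],"claw": 1},
  {"travel": [-2.93,0.6,0],"delta_rot": [0,0,0],"claw": 1},
  {"travel": [-2.93,0.6,0],"delta_rot": [0,0,0],"claw": 1},
  {"travel": [-2.93,0.6,0],"delta_rot": [0,0,0],"claw": 1},
  {"travel": [-2.93,0.6,0],"delta_rot": [0,0,0],"claw": 1},
  {"travel": [-2.93,0.6,0],"delta_rot": [0,0,0],"claw": 1},
  {"travel": [-2.93,0.6,0],"delta_rot": [0,0,0],"claw": 1},
  {"travel": [-2.93,0.6,0],"delta_rot": [0,0,0],"claw": 1},
  {"travel": [-1.6,0.33,0],"delta_rot": [0,0,0],"claw": 1},
  {"travel": [-1.0,0.2,0],"delta_rot": [0,0,0],"claw": 1},
  {"travel": [0,0,0],"delta_rot": [0,0,0],"claw": 1},
  {"travel": [0,0,0],"delta_rot": [0,0,0],"claw": 1},
  {"travel": [0,0,0],"delta_rot": [0,0,0],"claw": 1},
], newtons=15)

```text
time_s: 14.25
position: [0.5365, -0.2585, 0.3749]
tool_rot: [0.87, 0.493, 0.0, -0.0]
wrist_force: [0.4, -0.6, -1.5]
width: 0.539
```

```bash
python3 - <<'E'
from h import *
o=get_obs(); print(np.round(o["position"],4),np.round(o["tool_rot"],4), o["time_s"],o["width"],np.round(o["wrist_force"],2),np.round(o["joint_positions"],3))
m,im=shot("wrist","w9.png")
s,im2=shot("scene","s9.png")
d,im3=shot("side","d9.png")
p=np.array(o["position"])
print("nozzle in wrist",np.round(proj(m,(.535,-.26,.13)),1),"rim centre expected",np.round(proj(m,p-[0,0,.136]),1))
for n,mm in(("scene",s),("side",d)): print(n,"tip",np.round(proj(mm,(.535,-.26,.13)),1),"ring bottom",np.round(proj(mm,p-[0,0,.176]),1),"ring top",np.round(proj(mm,p-[0,0,.136]),1))
cv2.imwrite("pics/s9z.png",cv2.resize(im2[190:300,260:380],None,fx=5,fy=5,interpolation=cv2.INTER_CUBIC))
cv2.imwrite("pics/d9z.png",cv2.resize(im3[180:280,260:380],None,fx=5,fy=5,interpolation=cv2.INTER_CUBIC))
E
```

```text
[ 0.5365 -0.2585  0.3749] [ 8.702e-01  4.928e-01  3.000e-04 -5.000e-04] 14.25 0.5392170264817994 [ 0.37 -0.57 -1.49] [ 0.121  0.493  0.344  1.732 -0.198  0.951  1.573]
nozzle in wrist [278.6 217.9] rim centre expected [283.4 305. ]
scene tip [317.2 258.1] ring bottom [319.5 225.9] ring top [320.6 206. ]
side tip [314.8 240. ] ring bottom [316.1 211.2] ring top [316.7 193.9]
```

View pics/w9.png

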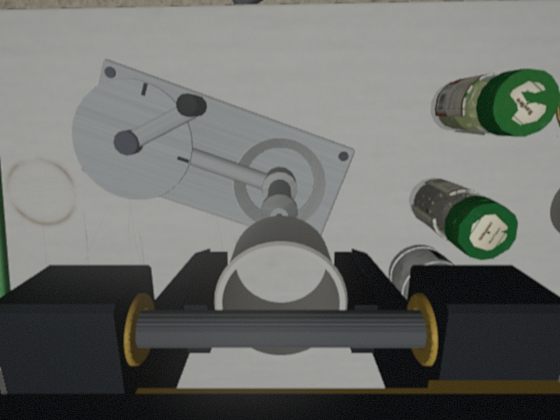

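View pics/s9z.png

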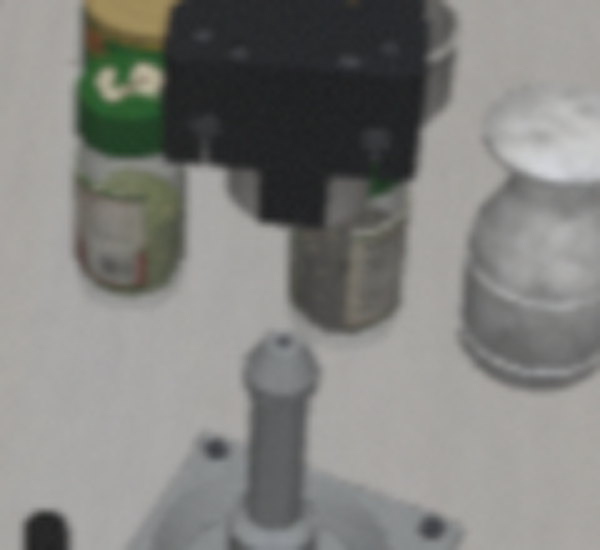

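View pics/d9z.png

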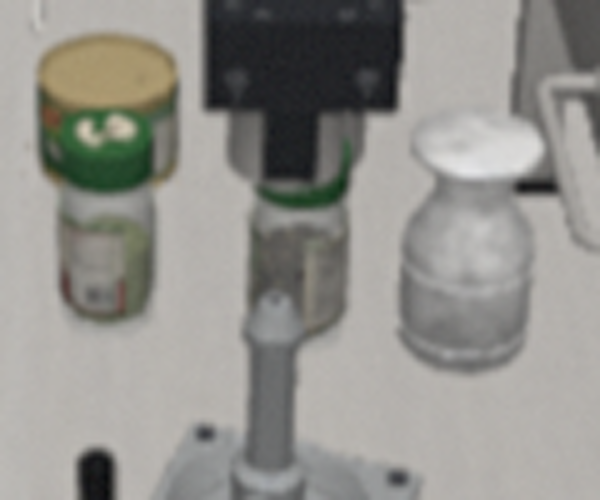

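View pics/s9.png

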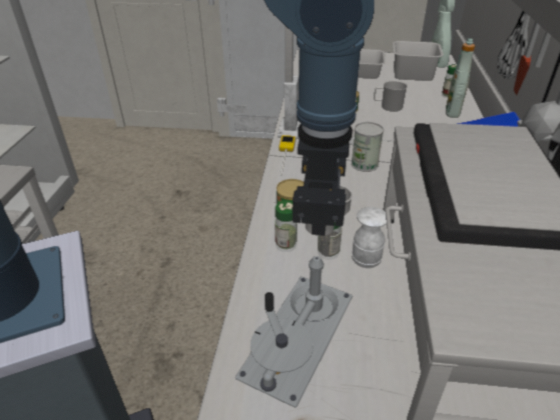

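drive_tool([
  {"travel": [0,0,0.8],"delta_rot": [0,0,0],"claw": 1},
  {"travel": [0,0,1.2],"delta_rot": [0,0,0],"claw": 1},
  {"travel": [0,0,0.8],"delta_rot": [0,0,0],"claw": 1},
  {"travel": [0,0,0.4],"delta_rot": [0,0,0],"claw": 1},
  {"travel": [0,0,0],"delta_rot": [0,0,0],"claw": 1},
  {"travel": [0,0,0],"delta_rot": [0,0,0],"claw": 1},
], newtons=15)

```text
time_s: 14.9
position: [0.5358, -0.2601, 0.3426]
tool_rot: [0.871, 0.492, -0.0, -0.0]
wrist_force: [-0.2, -0.0, -0.8]
width: 0.534
```

```bash
python3 - <<'E'
from h import *
ps=[]
for n,f in [("wrist","w10.png"),("scene","s10.png"),("side","d10.png"),("wrist","w10b.png"),("wrist","w10c.png")]:
    ps.append(get_obs()["position"]); shot(n,f)
ps.append(get_obs()["position"]); ps=np.array(ps); print(np.round(ps,4)); p=ps.mean(0); print(p.round(4), get_obs()["time_s"])
m=loadm("w10.png");s=loadm("s10.png");d=loadm("d10.png")
print("nozzle in wrist",np.round(proj(m,(.535,-.26,.13)),1),"rim centre expected",np.round(proj(m,p-[0,0,.136]),1))
for n,mm in(("scene",s),("side",d)): print(n,"tip",np.round(proj(mm,(.535,-.26,.13)),1),"ring bottom",np.round(proj(mm,p-[0,0,.176]),1),"ring top",np.round(proj(mm,p-[0,0,.136]),1))
im=cv2.imread("pics/w10.png");a=im[180:320,200:360]
cv2.imwrite("pics/w10z.png",cv2.resize(a,None,fx=4.2,fy=4.2,interpolation=cv2.INTER_CUBIC))
im2=cv2.imread("pics/s10.png");im3=cv2.imread("pics/d10.png")
c=np.hstack([cv2.resize(im2[210:280,290:345],None,fx=7,fy=7,interpolation=cv2.INTER_CUBIC),cv2.resize(im3[195:265,290:345],None,fx=7,fy=7,interpolation=cv2.INTER_CUBIC)])
cv2.imwrite("pics/sd10z.png",c)
E
```

```text
[[ 0.5358 -0.2601  0.3426]
 [ 0.5359 -0.2603  0.3431]
 [ 0.536  -0.2603  0.3434]
 [ 0.536  -0.2603  0.3435]
 [ 0.5361 -0.2603  0.3436]
 [ 0.536  -0.2602  0.3436]]
[ 0.536  -0.2602  0.3433] 15.15
nozzle in wrist [282.  233.8] rim centre expected [283.9 306.5]
scene tip [317.2 258.1] ring bottom [318.8 241.5] ring top [319.9 222.6]
side tip [314.8 240. ] ring bottom [315.8 224.9] ring top [316.4 208.2]
```

View pics/w10z.png

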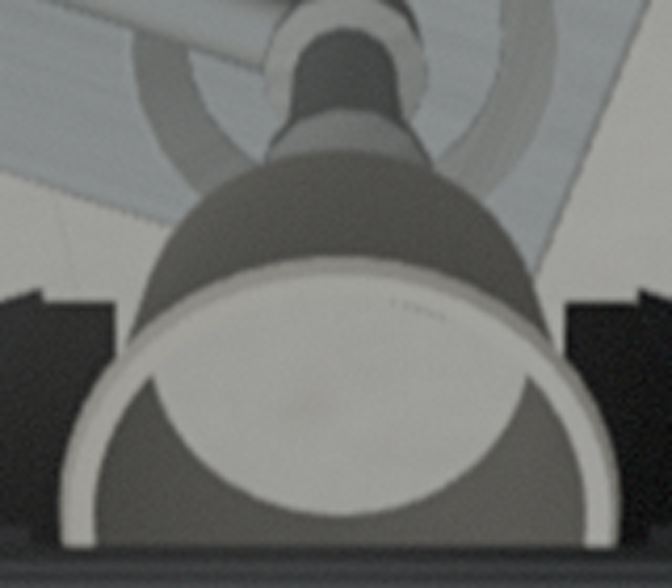

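View pics/sd10z.png

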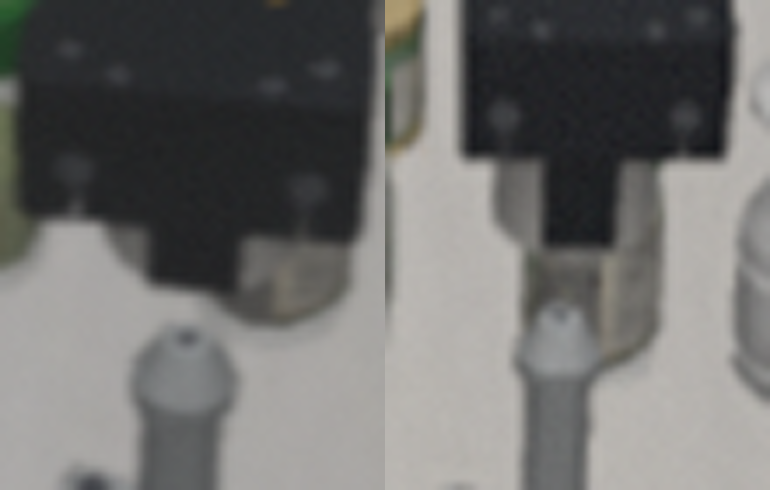

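```bash
python3 - <<'E'
from h import *
m=loadm("w10.png"); p=np.array([.5358,-.2601,.3426]); q=[.871,.492,0,0]
R=Rot.from_quat(q).as_matrix()
t=np.linspace(0,2*np.pi,360)
def circ(dx,dy,dz,r): 
    P=np.stack([dx+r*np.cos(t),dy+r*np.sin(t),np.full_like(t,dz)],1)@R.T+p
    return np.array([proj(m,X) for X in P])
for dx,dy,dz in [(0,0,.136),(0,0,.138),(0,.003,.136),(0,-.003,.136),(0,0,.134)]:
    c=circ(dx,dy,dz,.0245); i=circ(dx,dy,dz,.0225);print(dx,dy,dz,"L",c[:,0].min().round(1),"R",c[:,0].max().round(1),"T",c[:,1].min().round(1),"Tin",i[:,1].min().round(1))
    b=circ(dx,dy,dz+.04,.0235); bi=circ(dx,dy,dz+.04,.0215); print("   low rim top",b[:,1].min().round(1),"inner bottom",bi[:,1].max().round(1),"L",b[:,0].min().round(1),"R",b[:,0].max().round(1), "inner L,R",bi[:,0].min().round(1),bi[:,0].max().round(1))
f=lambda x,y:(200+x/4.2,180+y/4.2)
print("meas: L,R",f(60,0)[0],f(620,0)[0],"T",f(0,255)[1],"lowtop",f(0,150)[1],"inner low bottom",f(0,516)[1])
# nozzle shoulder (26 wide, z .118) 
for z in (.118,.13): print(z,proj(m,(.535,-.26,z)).round(1))
E
```

```text
0 0 0.136 L 217.3 R 350.6 T 242.4 Tin 247.8
   low rim top 213.4 inner bottom 301.1 L 233.7 R 332.4 inner L,R 237.9 328.2
0 0 0.138 L 218.2 R 349.6 T 240.4 Tin 245.7
   low rim top 212.2 inner bottom 299.1 L 234.3 R 331.8 inner L,R 238.4 327.6
0 0.003 0.136 L 217.7 R 350.2 T 250.4 Tin 255.7
   low rim top 219.7 inner bottom 306.5 L 234.0 R 332.1 inner L,R 238.1 327.9
0 -0.003 0.136 L 216.9 R 351.1 T 234.3 Tin 239.7
   low rim top 207.1 inner bottom 295.7 L 233.5 R 332.6 inner L,R 237.7 328.4
0 0 0.134 L 216.4 R 351.7 T 244.5 Tin 249.9
   low rim top 214.7 inner bottom 303.2 L 233.2 R 333.0 inner L,R 237.5 328.7
meas: L,R 214.28571428571428 347.6190476190476 T 240.71428571428572 lowtop 215.71428571428572 inner low bottom 302.85714285714283
0.118 [281.9 227.2]
0.13 [282.  233.8]
```

```bash
python3 - <<'E'
from h import *
im=cv2.imread("pics/w9.png")
cv2.imwrite("pics/w9z.png",cv2.resize(im[150:310,205:355],None,fx=4.6,fy=3.7,interpolation=cv2.INTER_CUBIC))
m=loadm("w9.png"); print(m["R"].round(4),m["t"].round(4))
E
```

```text
[[ 0.514   0.8578  0.0026]
 [ 0.8261 -0.4959  0.2679]
 [ 0.2311 -0.1355 -0.9635]] [-0.0536 -0.6004  0.2014]
```

View pics/w9z.png

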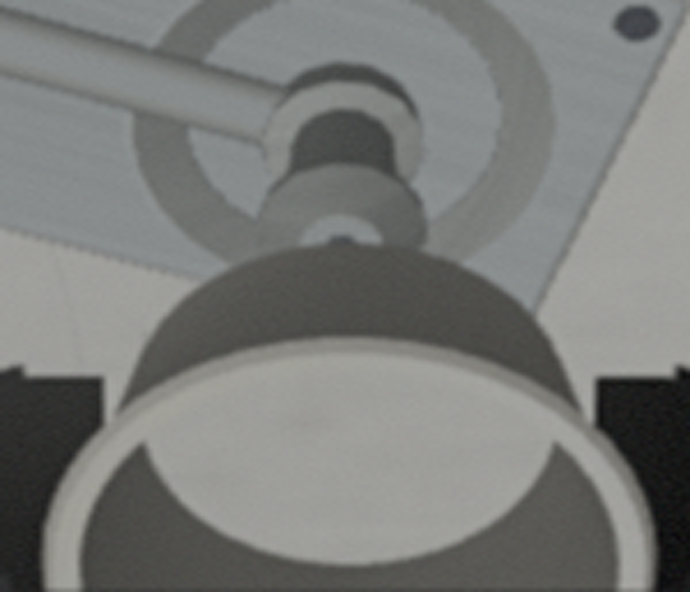

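drive_tool([
  {"travel": [0.07,-0.08,0.3],"delta_rot": [0,0,0],"claw": 1},
  {"travel": [0.06,-0.07,0.6],"delta_rot": [0,0,0],"claw": 1},
  {"travel": [0,0,0.6],"delta_rot": [0,0,0],"claw": 1},
  {"travel": [0,0,0.5],"delta_rot": [0,0,0],"claw": 1},
  {"travel": [0,0,0.25],"delta_rot": [0,0,0],"claw": 1},
  {"travel": [0,0,0],"delta_rot": [0,0,0],"claw": 1},
  {"travel": [0,0,0],"delta_rot": [0,0,0],"claw": 1},
  {"travel": [0,0,0],"delta_rot": [0,0,0],"claw": 1},
  {"travel": [0,0,0],"delta_rot": [0,0,0],"claw": 1},
  {"travel": [0,0,0],"delta_rot": [0,0,0],"claw": 1},
  {"travel": [0,0,0],"delta_rot": [0,0,0],"claw": 1},
], newtons=15)

```text
time_s: 16.07
position: [0.5354, -0.2582, 0.3208]
tool_rot: [0.871, 0.492, 0.0, 0.0]
wrist_force: [-0.5, 0.1, -0.3]
width: 0.536
```

```bash
python3 - <<'E'
from h import *
ps=[]
for n,f in [("wrist","w11.png"),("scene","s11.png"),("side","d11.png"),("wrist","w11b.png")]:
    o=get_obs();ps.append(o["position"]); shot(n,f)
o=get_obs();ps.append(o["position"]); ps=np.array(ps); print(np.round(ps,4)); p=ps.mean(0); print(p.round(4), o["time_s"],o["width"],np.round(o["wrist_force"],2),np.round(o["qd"],3),np.round(o["joint_positions"],3))
m=loadm("w11.png");s=loadm("s11.png");d=loadm("d11.png")
print("nozzle in wrist",np.round(proj(m,(.535,-.26,.13)),1),"shoulder",np.round(proj(m,(.535,-.26,.118)),1),"rim centre expected",np.round(proj(m,p-[0,0,.136]),1))
for n,mm in(("scene",s),("side",d)): print(n,"tip",np.round(proj(mm,(.535,-.26,.13)),1),"ring bottom",np.round(proj(mm,p-[0,0,.176]),1),"ring top",np.round(proj(mm,p-[0,0,.136]),1))
im=cv2.imread("pics/w11.png");cv2.imwrite("pics/w11z.png",cv2.resize(im[170:320,200:360],None,fx=4.2,fy=4,interpolation=cv2.INTER_CUBIC))
im2=cv2.imread("pics/s11.png");im3=cv2.imread("pics/d11.png")
c=np.hstack([cv2.resize(im2[210:290,290:345],None,fx=7,fy=7,interpolation=cv2.INTER_CUBIC),cv2.resize(im3[195:275,290:345],None,fx=7,fy=7,interpolation=cv2.INTER_CUBIC)])
cv2.imwrite("pics/sd11z.png",c)
E
```

```text
[[ 0.5354 -0.2582  0.3208]
 [ 0.5353 -0.2582  0.3208]
 [ 0.5353 -0.2582  0.3207]
 [ 0.5353 -0.2582  0.3207]
 [ 0.5353 -0.2582  0.3207]]
[ 0.5353 -0.2582  0.3208] 16.2667 0.5354715935690436 [-0.49  0.4  -1.14] [ 0.002 -0.     0.001  0.001  0.001  0.    -0.001] [ 0.138  0.56   0.322  1.774 -0.227  0.844  1.595]
nozzle in wrist [279.4 249.9] shoulder [279.4 241.6] rim centre expected [283.8 304.4]
scene tip [317.2 258.1] ring bottom [317.3 251. ] ring top [318.3 232.8]
side tip [314.8 240. ] ring bottom [314.7 233.7] ring top [315.3 217.3]
```

View pics/w11z.png

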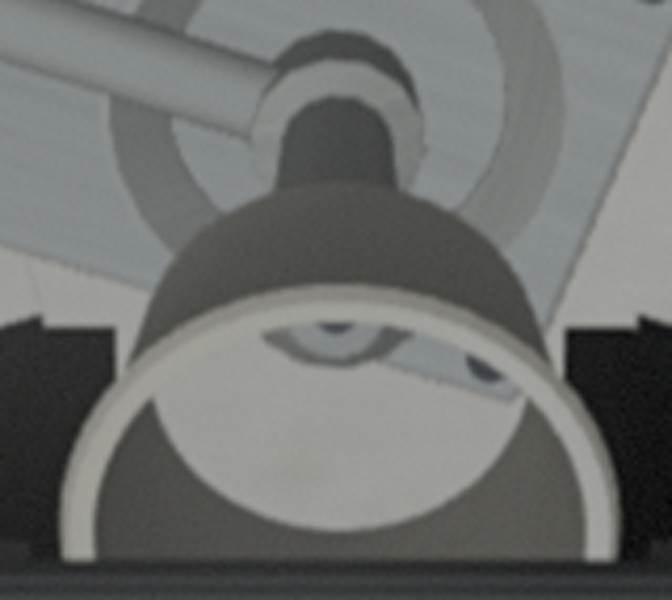

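View pics/sd11z.png

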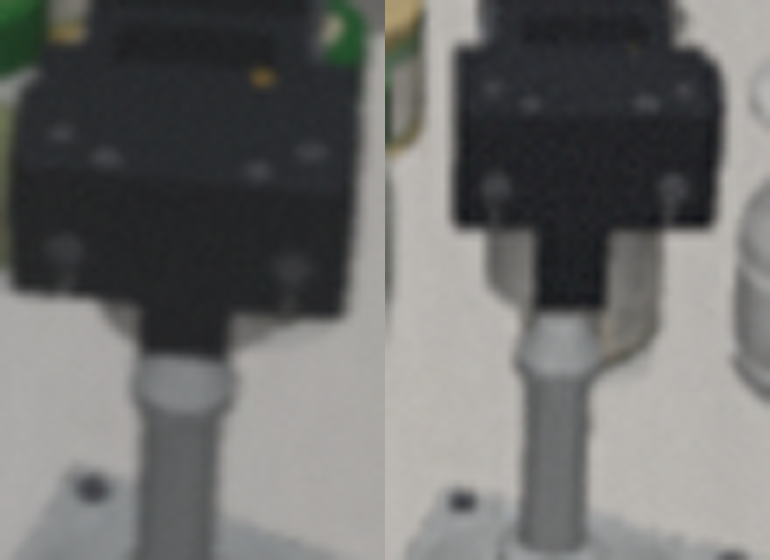

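View pics/s11.png

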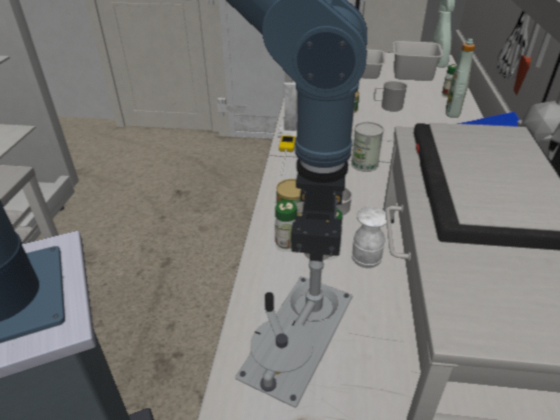

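View pics/d11.png

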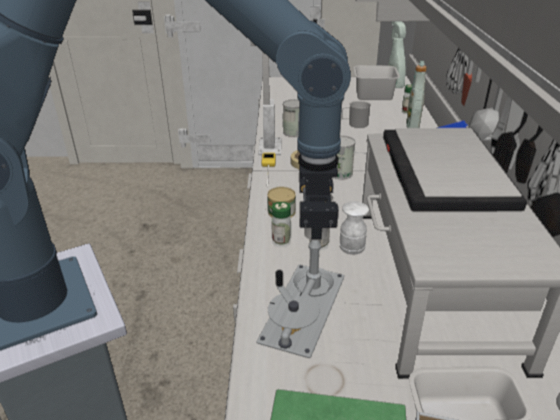

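```bash
python3 - <<'E'
from h import *
from scipy.optimize import least_squares
m=loadm("w11.png"); p=np.array([.5353,-.2582,.3207])
R=Rot.from_quat([.871,.492,0,0]).as_matrix(); t=np.linspace(0,2*np.pi,720)
def circ(cx,cy,z,r): return np.array([proj(m,(cx+r*np.cos(a),cy+r*np.sin(a),z)) for a in t])
# level-plane centre estimates: rim from L,R,T ; low from top/inner-bottom
L,Rr,T=200+60/4.2,200+620/4.2,170+283/4
f=lambda x:(lambda c:[c[:,0].min()-L,c[:,0].max()-Rr,c[:,1].min()-T])(circ(x[0],x[1],x[2],.0245))
s=least_squares(f,[p[0],p[1],.185],x_scale=.01,diff_step=1e-3);print("upper rim centre",s.x.round(4),s.fun.round(2))
LT,LB=170+183/4,170+530/4; LL,LR=200+153/4.2,200+527/4.2
g=lambda x:[circ(x[0],x[1],.1447,.0235)[:,1].min()-LT,circ(x[0],x[1],.1447,.0215)[:,1].max()-LB,(lambda c:c[:,0].min()+c[:,0].max()-LL-LR)(circ(x[0],x[1],.1447,.0215))]
s2=least_squares(g,[p[0],p[1]],x_scale=.01,diff_step=1e-3);print("lower rim centre",s2.x.round(4),s2.fun.round(2))
n=onz(m,279.8,251.3,.13);print("nozzle",n.round(4))
for c in (s.x[:2],s2.x): print("nozzle-ring mm",((n[:2]-c)*1000).round(1),"tool xy mm",(R[:2,:2].T@((n[:2]-c)*1000)).round(1))
E
```

```text
upper rim centre [ 0.5345 -0.2589  0.1846] [0. 0. 0.]
lower rim centre [ 0.5359 -0.2597] [-0.27  0.31  0.  ]
nozzle [ 0.5358 -0.2602  0.13  ]
nozzle-ring mm [ 1.3 -1.3] tool xy mm [-0.4  1.8]
nozzle-ring mm [-0.1 -0.6] tool xy mm [-0.6  0.2]
```

```bash
python3 - <<'E'
from h import *
def sh(a,b,box):
    x0,y0,x1,y1=box; A=cv2.cvtColor(cv2.imread("pics/"+a),cv2.COLOR_BGR2GRAY);B=cv2.cvtColor(cv2.imread("pics/"+b),cv2.COLOR_BGR2GRAY)
    r=cv2.matchTemplate(B[y0-6:y1+6,x0-6:x1+6],A[y0:y1,x0:x1],cv2.TM_CCOEFF_NORMED);_,v,_,l=cv2.minMaxLoc(r);return (l[0]-6,l[1]-6,round(v,3))
print("valve d8->d11",sh("d8.png","d11.png",(262,262,305,315)),"s8->s11",sh("s8.png","s11.png",(252,285,290,352)))
print("s0->s8 tin",sh("scene0.png","s8.png",(274,178,311,214)),"large",sh("scene0.png","s8.png",(318,185,354,210)),"jarA",sh("scene0.png","s8.png",(272,196,300,250)),"jarB",sh("scene0.png","s8.png",(316,206,345,256)),"shaker",sh("scene0.png","s8.png",(350,207,388,268)))
print("d8->d11 tin",sh("d8.png","d11.png",(266,186,297,205)),"jarA",sh("d8.png","d11.png",(270,200,294,246)),"shaker",sh("d8.png","d11.png",(338,202,371,254)))
print("s8->s11 jarA",sh("s8.png","s11.png",(272,198,292,250)),"shaker",sh("s8.png","s11.png",(352,207,388,268)))
o=get_obs();print(o["time_s"],np.round(o["position"],4),np.round(o["qd"],3),round(o["width"],3))
E
```

```text
valve d8->d11 (0, 0, 0.999) s8->s11 (0, 0, 1.0)
s0->s8 tin (0, 0, 0.971) large (0, 0, 0.999) jarA (0, 0, 0.999) jarB (0, 0, 1.0) shaker (0, 0, 0.999)
d8->d11 tin (0, 0, 0.999) jarA (0, 0, 0.999) shaker (0, 0, 0.984)
s8->s11 jarA (0, 0, 0.985) shaker (0, 0, 0.999)
16.2667 [ 0.5353 -0.2582  0.3207] [ 0.002 -0.     0.001  0.001  0.001  0.    -0.001] 0.535
```

drive_tool([
  {"travel": [0,0,0],"delta_rot": [0,0,0],"claw": 1},
  {"travel": [0,0,0],"delta_rot": [0,0,0],"claw": 1},
  {"travel": [0,0,0],"delta_rot": [0,0,0],"claw": 1},
  {"travel": [0,0,0],"delta_rot": [0,0,0],"claw": 1},
], newtons=15)

```text
time_s: 16.6
position: [0.5353, -0.2582, 0.3206]
tool_rot: [0.871, 0.492, 0.0, 0.0]
wrist_force: [-0.1, -0.4, -0.6]
width: 0.532
```

```bash
python3 - <<'E'
from workcell import *
print(job_done())
o=get_obs(); print(o["time_s"],o["position"],o["width"])
E
```

```text
the job is handed in; nothing more can be done
None
the job is handed in; nothing more can be done
```

The valve is half open and the small ring is held over the nozzle. I handed the job in at about 16.6 s of the 64 s allowed; `job_done` gave no verdict.

**What I did**
- **Valve:** I gripped the knob and carried it round its arc. The lever reads about 44.4° from the tool pose, and the wrist picture shows it over the middle mark.
- **Ring:** I gripped the small ring across the outside with 15 N and lifted it. I turned the hand so its long side lies along the steel stand, then carried the ring over the row and lowered it above the nozzle.

**Last checks before hand-in**
- **Height:** the lower rim is about 14.6 mm above the nozzle tip.
- **Centring:** the ring's axis is within about 2 mm of the nozzle's. The upper rim came out about 1.8 mm off and the lower rim about 0.6 mm.
- **Tilt:** those two figures together suggest about 0.04 rad, against a limit of 0.14.
- **Stillness:** the hand was still, with under 1.5 N on the wrist and an opening of about 47 mm.
- **Other objects:** picture matching showed zero shift for the valve, the shaker and the one jar still in view at the end. The large ring and the second jar were last checked after the lift, with no shift. The hand hid them at the end. The tin's match in the scene view was weaker, at 0.97.

**What disagreed**
- The fixed cameras put the ring up to about 8 mm from where the wrist camera saw it; I used the wrist value, and the grasp confirmed it.
- The wrist camera model and the tool pose readings differed by about 1 to 1.5 mm.

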